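Free the dish slide and run it to its stop

ROBOT

A 6-joint arm with a two-finger parallel gripper is mounted at the origin on the work surface. World frame = base frame: x ahead of the robot, y to its left, z up, the work surface at z = 0. Lengths are in m, angles in rad, forces in N, time in s.
With the tool pointing down it reaches from about 0.375 to 0.9 m from the base axis. Payload 3.1 kg.
Tool frame: the origin (TCP) lies on the centre line of the jaws, within the pads' length; the fingertips stand 25 mm ahead of it and the grasp point (between the pads) lies 6 mm ahead of it; z points along the fingers, y is the direction in which the jaws open and shut (so a half turn about z gives the same grasp; the last joint's range is limited). The gripper opens to 85 mm and grips with 20 to 120 N. Pads are 22 mm wide; open, the fingers measure 114 mm over their backs; the gripper's body (76 mm by 85 mm) begins 54 mm behind the grasp point. The pads swing forward as they close: fully open they stand 13 mm farther back than shut.
Start: joints at [1.083, 0.527, 1.433, -0, 1.181, -0.178], TCP at [0.19, 0.595, 0.219] pointing down, gripper open.
Joint ranges: [-3.08, 3.08], [-0.75, 2.2], [0.22, 2.44], [-1.43, 4.57], [0, 2.65], [-2.85, 2.85]. Speed limits (rad/s): [2.79, 2.79, 3.14, 3.14, 3.14, 3.14].

INTERFACE

Orientations are given as a rotation vector (axis times angle).
In Python, from cell import r, eyes, sign_off gives the robot as it stands.
- The arm moves only by the tool carry_out, never from a script. Its argument "deltas" is a list of rows, each an object with "delta_pos": the shift along the tool's x, y, z in mm, a list of three; "dr": the turn, a rotation vector about the tool's x, y, z in degrees, a list of three; "fingers": the finger opening in mm, from 0 to 85.4. In form: [{"delta_pos": [tx, ty, tz], "dr": [wx, wy, wz], "fingers": fingers}, ...]. A call has 1 to 5 rows; each row shifts and turns the pose as measured when the row begins, along the tool's axes as they then stand; what a row does not reach is not made up. A row lasts 1/10 s, in which the tool goes at most 50 mm and 8.59 degrees, less where a joint would pass 70% of its speed; a pose out of reach is approached as far as the arm can. A call with a gripper value outside its range is refused whole. The fingers move at their own pace and stop on an object; the grip force is fixed at half the most. Time passes only in rows, so rows that do not move let the fingers close. It gives the time, the measured TCP pose, the force and the opening at its end, in the units of the state.
- r.state(): the state, without advancing time (a new reading comes with each control period).
- eyes.snapshot(name): name is "side" or "top"; returns the picture (480x640x3 uint8, red, green, blue); there is no depth.
- eyes.camera_params(name): a dict with "fx", "fy", "cx", "cy" (pixels), "R" (3x3) and "t" (3): a world point X has camera coordinates R X + t. Camera axes: x right, y down, z forward; pixel columns grow to the right and rows downward; lengths in m; the calibration is good to about 2 mm. A picture is of the moment at which its call begins. camera_params takes no time and is no camera call.
- sign_off(): hands the job in, once; it reports no verdict.
Trained networks look in the newest picture that a camera, given by its name, has taken for a name from the list of things; names that differ only in an ending like _2 or _b are one class to them, and where a whole thing is asked for, a point or a joint stands for the part that bears it (a point fixed in the world has none). Each returns a list of dicts, best first, with "p" (0 to 1); they miss things now and then, are a little off and sometimes report something else, mostly with a low value. They report only what shows in the picture. A call takes as long as a camera call.
- eyes.recognise(camera, target): "bbox" ([centre column, centre row, width, height] in pixels, round what is visible of it).
- eyes.cut_out(camera, target): "mask" (480x640 bool, what is visible of it) and "bbox" ([centre column, centre row, width, height] in pixels, round what is visible of it).
The state is a dict: "clock": time; "joint_pos": joint angles; "dq": joint speeds; "tau": joint torques, N m; "tcp_pos": TCP position; "tool_rot": TCP orientation; "contact_force": force on the tool from outside, world axes, zero at the start; "moment": the same for the moment, N m; "grip_width": finger opening in m.
Only numpy, scipy, OpenCV 4.12 (cv2) and the standard library are available. Lean on these libraries where they do the work, as an engineer would, in place of code of your own. Each camera call takes 0.05 s, during which the arm holds its last target. There are 200 camera calls.

TASK

The small white dish antenna stands on a bench slide that is locked by a spring pin with a red handle. Pull that pin up, turn it until it rests in its notch and stays out by itself, and let go; then run the dish's carriage by its black grip to the yellow stop at the far end and let go, with the pin still parked out. Leave the locking pin of the other slide, the one with the blue square panel, alone.

Things in the scene. Friction and masses are not known exactly. Their poses are not given: they have to be found in the camera images.
- dish_slide: The dish's slide: fixed aluminium base plate 330 x 110 x 10 mm. Origin: centre of its underside; x runs along the slide away from the robot to the yellow stop (x = 161 mm), z up. A bridge at x = -115 mm, top at z = 40 mm, bears the spring pin in a steel collar 48 mm across (top at z = 66 mm). The pin locks the carriage; pulled up > 17 mm it can be turned about the vertical, either way.
- dish_knob (a point): Centre of the pin's red bar handle, 50 (its x) x 14 x 24 mm high, clear all round; locked: 96 mm above the base's underside, 18 mm gap below it, along the slide. It pulls up 32 mm at most against a 6 to 11 N spring. Rest notch: 34 to 74 degrees (middle 55) from locked, either side, then a stop; there it stays 14 mm above locked (at 110 mm). Turned less, it springs back.
- dish_grip (a point): Centre of the black bar grip on the dish's carriage, 44 (along the slide) x 14 x 24 mm high, 62 mm above the base's underside, 22 mm gap below it. In the base's frame y = 0 and x = -35 mm locked, +55 mm at the stop. The carriage slides with 3 N and stays put. The black mast rises 80 mm, the dish begins 90 mm beyond the grip (150 mm across, top 190 mm above the table).
- panel_knob (a point): Centre of the like red pin handle on the other slide, alike but for its carriage, which bears a blue square panel. Not to be moved.

How it is judged:
On the way:
1. the dish slide's pin rests turned in its notch, let go, before the carriage has been moved (z of dish_knob in the frame of dish_slide between 0.106 and 0.113 m and angle between the x axis of dish_knob and the x axis of dish_slide, either way round above 0.5 rad and x of dish_grip in the frame of dish_slide below -0.02 m and contact force between the fingers and anything else below 0.5 N), for 0.2 s.
At the end, for the whole second after the job is handed in: The dish slide's pin is parked in its notch (turned more than 29 degrees, handle's centre 106 to 113 mm above the base's underside) and the dish's carriage is at the far stop, within 12 mm (grip at x above +43 mm in the base's frame) (z of dish_knob in the frame of dish_slide between 0.106 and 0.113 m and angle between the x axis of dish_knob and the x axis of dish_slide, either way round above 0.5 rad and x of dish_grip in the frame of dish_slide above 0.043 m); the robot touches nothing.
It fails at once if the pin of the other slide is moved by more than 8 mm (distance of panel_knob from where it was at the start of the episode above 0.008 m).
It also fails if it takes over 42 s, if anything falls off the work surface, if the arm or the gripper's body presses on something with over 40 N, if the wrist force passes 120 N, or if a joint passes its speed limit or range.

## Working session

There is one attempt and no reset: what is moved stays moved. The work goes in short steps, Python scripts to look and compute and a tool call to move; the robot and the scene stay as the last step left them, time stands still between calls to the robot, and variables do not carry over. Pictures are saved under pics/ and viewed, about 8 in all and at most 12, crops included, and the job is handed in when it is done.

Besides the shell and the picture viewer there is one more tool, called after "Call:" by a JSON object that holds its "api" and its "payload". carry_out: Moves the arm, as the interface text tells. Its arguments: {"type":"object","properties":{"deltas":{"type":"array","items":{"type":"object","properties":{"delta_pos":{"type":"array","items":{"type":"number"}},"dr":{"type":"array","items":{"type":"number"}},"fingers":{"type":"number"}}}}},"required":["deltas"]}

```bash
ls; mkdir -p pics; python3 - <<'E'
from cell import r, eyes
import cv2,numpy as np
s=r.state();print({k:np.round(v,3).tolist() for k,v in s.items()})
for c in("side","top"):
    cv2.imwrite(f"pics/{c}0.png",eyes.snapshot(c)[:,:,::-1])
    p=eyes.camera_params(c);print(c,p)
    for t in("dish_slide","dish_knob","dish_grip","panel_knob"):
        print(t,[(np.round(d["bbox"],1).tolist(),round(d["p"],2)) for d in eyes.recognise(c,t)])
E
```

```text
pics
{'clock': 0.0, 'joint_pos': [1.084, 0.528, 1.434, 0.0, 1.181, -0.178], 'dq': [-0.0, -0.0, -0.001, -0.001, -0.001, 0.0], 'tau': [-0.001, -44.235, -17.803, -0.0, 0.008, 0.0], 'tcp_pos': [0.19, 0.595, 0.218], 'tool_rot': [-0.483, -3.104, 0.003], 'contact_force': [-0.384, 0.729, 0.33], 'moment': [0.003, 0.023, 0.071], 'grip_width': 0.085}
side {'fx': 467.776500917407, 'fy': 467.776500917407, 'cx': 318.5467536577606, 'cy': 245.71712618644202, 'R': array([[-0.87063693, -0.49191688, -0.00301862],
       [-0.31699237,  0.56571174, -0.76123982],
       [ 0.37617439, -0.66180662, -0.64846344]]), 't': array([0.42406495, 0.24528028, 0.58251752])}
dish_slide [([324.6, 193.9, 179.5, 136.7], 0.81)]
dish_knob [([388.2, 194.4, 29.4, 20.6], 0.91)]
dish_grip [([318.7, 184.2, 159.8, 124.9], 0.96)]
panel_knob [([281.4, 349.4, 37.9, 28.9], 0.92)]
top {'fx': 511.5233849344347, 'fy': 511.5233849344347, 'cx': 326.7669538761331, 'cy': 232.81501077659794, 'R': array([[-0.00195709, -0.99999691, -0.00153199],
       [-0.98289124,  0.00220577, -0.18417368],
       [ 0.18417649,  0.00114534, -0.98289252]]), 't': array([-0.01116555,  0.53363208,  0.87377767])}
dish_slide [([422.6, 207.9, 93.1, 191.0], 0.67)]
dish_knob [([439.2, 266.6, 16.9, 29.2], 0.78)]
dish_grip [([422.9, 199.4, 86.1, 177.4], 0.78)]
panel_knob [([218.4, 280.9, 13.6, 26.6], 0.67)]
```

View pics/side0.png

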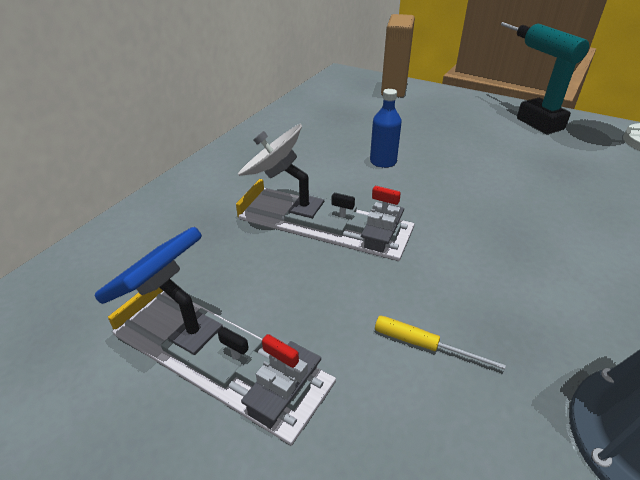

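View pics/top0.png

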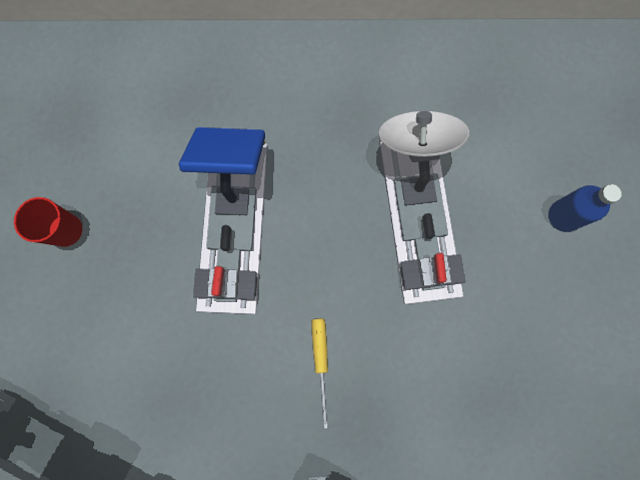

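The side view shows the dish slide in the middle: red knob about (386,195), grip about (343,201). In the top view the knob is at (440,267) and the grip at (428,227). The panel slide is at +y and well clear. Next I fit the slide pose to those centroids.

```bash
cat > h.py <<'E'
from cell import r, eyes
import cv2,numpy as np
from scipy.optimize import least_squares
from scipy.spatial.transform import Rotation as Ro
def blob(img,kind,box):
    x0,y0,x1,y1=box; a=img.astype(int); R,G,B=a[...,0],a[...,1],a[...,2]
    m=(R>110)&(R>2.5*G)&(R>2.5*B) if kind=="red" else (a.max(2)<45)
    k=np.zeros_like(m);k[y0:y1,x0:x1]=m[y0:y1,x0:x1]
    n,l,st,c=cv2.connectedComponentsWithStats(k.astype(np.uint8))
    i=1+np.argmax(st[1:,4]); return c[i],st[i],l==i
def proj(p,X):
    c=np.atleast_2d(X)@p["R"].T+p["t"]; return np.c_[p["fx"]*c[:,0]/c[:,2]+p["cx"],p["fy"]*c[:,1]/c[:,2]+p["cy"]]
def tri(pt):  # {cam:px}
    P={c:eyes.camera_params(c) for c in pt}
    f=least_squares(lambda X:np.concatenate([proj(P[c],X)[0]-pt[c] for c in pt]),[.5,-.2,.1]); return f.x,f.fun
def tool(s):
    return Ro.from_rotvec(s["tool_rot"])
E
python3 - <<'E'
from h import *
im={c:eyes.snapshot(c) for c in("side","top")}
B={"side":{"red":(365,180,410,210),"k":(328,190,358,212)},"top":{"red":(425,245,455,290),"k":(418,210,440,242)}}
pts={}
for k in("red","k"):
    pts[k]={c:blob(im[c],k,B[c][k])[0] for c in im}
    print(k,pts[k],[blob(im[c],k,B[c][k])[1].tolist() for c in im],[np.round(v,4) for v in tri(pts[k])])
P={c:eyes.camera_params(c) for c in im}
def W(q,L): 
    c,s=np.cos(q[2]),np.sin(q[2]);return np.array([q[0]+c*L[0]-s*L[1],q[1]+s*L[0]+c*L[1],L[2]])
f=least_squares(lambda q:np.concatenate([proj(P[c],W(q,L))[0]-pts[k][c] for c in im for k,L in(("red",(-.115,0,.096)),("k",(-.035,0,.062)))]),[.6,-.2,0])
q=f.x;print("pose",q,"res",f.fun.round(1));print(W(q,(-.115,0,.096)),W(q,(-.035,0,.062)))
for c in im: print(c,proj(P[c],[W(q,(x,y,.01)) for x in(-.165,.165) for y in(-.055,.055)]).round(0).tolist())
print(eyes.cut_out("top","dish_knob")[0]["bbox"])
E
```

```text
red {'side': array([386.2238806 , 190.55970149]), 'top': array([440.64824121, 267.3919598 ])} [[373, 186, 27, 10, 134], [436, 254, 10, 28, 199]] [array([ 0.4641, -0.2025,  0.1058]), array([ 0.1697,  0.0273, -0.0515, -0.1548])]
k {'side': array([342.77272727, 200.92045455]), 'top': array([431., 237.])} [[332, 194, 23, 15, 264], [431, 237, 1, 1, 1]] [array([ 0.5325, -0.1941,  0.0633]), array([ 5.7472,  1.006 , -1.9956, -5.1987])]
pose [ 0.57388412 -0.18887199  0.16357208] res [ 2.7  3.8  2.5  0.4  1.8  2.7 -2.  -8.9]
[ 0.46041915 -0.20759901  0.096     ] [ 0.5393513  -0.19457151  0.062     ]
side [[417.0, 221.0], [405.0, 256.0], [263.0, 189.0], [239.0, 218.0]]
top [[467.0, 297.0], [408.0, 307.0], [431.0, 130.0], [376.0, 139.0]]Traceback (most recent call last):
  File "<stdin>", line 14, in <module>
IndexError: list index out of range
```

```bash
sed -i 's/(R>110)&(R>2.5\*G)&(R>2.5\*B)/(R>70)\&(R>2.2*G)\&(R>2.2*B)/; s/a.max(2)<45/a.max(2)<th/; s/kind,box):/kind,box,th=62):/' h.py
python3 - <<'E'
from h import *
im={c:eyes.snapshot(c) for c in("side","top")}
B={"side":{"red":(365,180,410,210),"k":(328,190,358,212)},"top":{"red":(425,245,455,290),"k":(420,208,437,244)}}
pts={}
for k in("red","k"):
    pts[k]={c:blob(im[c],k,B[c][k])[0] for c in im}
    print(k,pts[k],[blob(im[c],k,B[c][k])[1].tolist() for c in im],[np.round(v,4) for v in tri(pts[k])])
P={c:eyes.camera_params(c) for c in im}
def W(q,L): 
    c,s=np.cos(q[2]),np.sin(q[2]);return np.array([q[0]+c*L[0]-s*L[1],q[1]+s*L[0]+c*L[1],L[2]])
f=least_squares(lambda q:np.concatenate([proj(P[c],W(q,L))[0]-pts[k][c] for c in im for k,L in(("red",(-.115,0,.096)),("k",(-.035,0,.062)))]),[.6,-.2,0])
q=f.x;print("pose",q,"res",f.fun.round(1));print(W(q,(-.115,0,.096)),W(q,(-.035,0,.062)))
for c in im: print(c,proj(P[c],[W(q,(x,y,.01)) for x in(-.165,.165) for y in(-.055,.055)]).round(0).tolist())
s=r.state();T=tool(s);print(T.as_matrix().round(3))
v=W(q,(-.115,0,.2))-s["tcp_pos"];print("tool delta mm",T.inv().apply(v)*1000)
x=T.inv().apply([np.cos(q[2]),np.sin(q[2]),0]);print("slide x in tool",x)
E
```

```text
red {'side': array([385.70247934, 194.69421488]), 'top': array([440.54761905, 267.6       ])} [[372, 186, 28, 19, 363], [436, 254, 10, 29, 210]] [array([ 0.465 , -0.2046,  0.0955]), array([ 0.1771,  0.0285, -0.0538, -0.1619])]
k {'side': array([342.80215827, 200.79856115]), 'top': array([427.72631579, 225.74736842])} [[332, 193, 23, 16, 278], [422, 214, 13, 25, 190]] [array([ 0.5435, -0.1922,  0.0632]), array([ 0.0008,  0.0002, -0.0003, -0.0008])]
pose [ 0.57856273 -0.18773011  0.14521313] res [ 0.3 -0.1 -0.1  0.3 -0.1 -0.1  0.2 -0.1]
[ 0.46477309 -0.20437099  0.096     ] [ 0.5439311  -0.19279473  0.062     ]
side [[414.0, 222.0], [401.0, 257.0], [262.0, 188.0], [237.0, 217.0]]
top [[465.0, 295.0], [406.0, 304.0], [432.0, 128.0], [376.0, 136.0]]
[[-0.953  0.304  0.   ]
 [ 0.304  0.953  0.   ]
 [-0.     0.    -1.   ]]
tool delta mm [-504.92718103 -678.45502793   18.59999441]
slide x in tool [-8.98697220e-01  4.38569612e-01  4.51770179e-05]
```

Call:
{"api": "carry_out", "payload": {"deltas": [{"delta_pos": [-32,-33,-3],"dr": [0,0,0],"fingers": 50},{"delta_pos": [-32,-33,-3],"dr": [0,0,0],"fingers": 50},{"delta_pos": [-32,-33,-3],"dr": [0,0,0],"fingers": 50},{"delta_pos": [-32,-33,-3],"dr": [0,0,0],"fingers": 50},{"delta_pos": [-32,-33,-3],"dr": [0,0,0],"fingers": 50}]}}

```text
clock: 1.25
tcp_pos: [0.2939, 0.3896, 0.2332]
tool_rot: [0.466, 3.105, 0.009]
contact_force: [1.8, 0.6, 0.2]
grip_width: 0.0498
```

Call:
{"api": "carry_out", "payload": {"deltas": [{"delta_pos": [-32,-33,0],"dr": [0,0,0],"fingers": 50},{"delta_pos": [-32,-33,0],"dr": [0,0,0],"fingers": 50},{"delta_pos": [-32,-33,0],"dr": [0,0,0],"fingers": 50},{"delta_pos": [-32,-33,0],"dr": [0,0,0],"fingers": 50},{"delta_pos": [-32,-33,0],"dr": [0,0,0],"fingers": 50}]}}

```text
clock: 1.75
tcp_pos: [0.4025, 0.1772, 0.2347]
tool_rot: [0.462, 3.099, 0.015]
contact_force: [-0.3, 0.2, 0.1]
grip_width: 0.0498
```

Call:
{"api": "carry_out", "payload": {"deltas": [{"delta_pos": [-21,-41,0],"dr": [0,0,0],"fingers": 50},{"delta_pos": [-21,-41,0],"dr": [0,0,0],"fingers": 50},{"delta_pos": [-21,-41,0],"dr": [0,0,0],"fingers": 50},{"delta_pos": [-21,-41,0],"dr": [0,0,0],"fingers": 50},{"delta_pos": [-21,-41,0],"dr": [0,0,0],"fingers": 50}]}}

```text
clock: 2.25
tcp_pos: [0.4475, -0.0594, 0.2356]
tool_rot: [0.461, 3.09, 0.016]
contact_force: [1.3, 0.1, 1.1]
grip_width: 0.0497
```

Call:
{"api": "carry_out", "payload": {"deltas": [{"delta_pos": [-20,-40,0],"dr": [0,0,0],"fingers": 50},{"delta_pos": [-20,-40,0],"dr": [0,0,0],"fingers": 50},{"delta_pos": [-20,-40,0],"dr": [0,0,0],"fingers": 50},{"delta_pos": [0,0,0],"dr": [0,0,8.5],"fingers": 50},{"delta_pos": [0,0,0],"dr": [0,0,8.5],"fingers": 50}]}}

```text
clock: 2.75
tcp_pos: [0.4722, -0.2066, 0.2364]
tool_rot: [0.93, 2.977, 0.015]
contact_force: [0.5, 1.1, -0.4]
grip_width: 0.0501
```

Call:
{"api": "carry_out", "payload": {"deltas": [{"delta_pos": [0,0,0],"dr": [0,0,8.5],"fingers": 50},{"delta_pos": [0,0,0],"dr": [0,0,8.5],"fingers": 50},{"delta_pos": [0,0,0],"dr": [0,0,8.5],"fingers": 50},{"delta_pos": [0,0,0],"dr": [0,0,8.5],"fingers": 50},{"delta_pos": [0,0,0],"dr": [0,0,8.5],"fingers": 50}]}}

```text
clock: 3.25
tcp_pos: [0.4725, -0.209, 0.237]
tool_rot: [1.954, 2.434, 0.027]
contact_force: [1.1, 0.0, 0.3]
grip_width: 0.0499
```

Call:
{"api": "carry_out", "payload": {"deltas": [{"delta_pos": [0,0,0],"dr": [0,0,8.5],"fingers": 50},{"delta_pos": [0,0,0],"dr": [0,0,8.5],"fingers": 50},{"delta_pos": [0,0,0],"dr": [0,0,8.5],"fingers": 50},{"delta_pos": [0,0,0],"dr": [0,0,8.5],"fingers": 50},{"delta_pos": [0,0,0],"dr": [0,0,8.5],"fingers": 50}]}}

```text
clock: 3.75
tcp_pos: [0.4727, -0.2093, 0.2377]
tool_rot: [2.715, 1.553, 0.037]
contact_force: [0.5, 0.7, 0.4]
grip_width: 0.0501
```

Call:
{"api": "carry_out", "payload": {"deltas": [{"delta_pos": [0,0,0],"dr": [0,0,8.5],"fingers": 50},{"delta_pos": [0,0,0],"dr": [0,0,8.5],"fingers": 50},{"delta_pos": [0,0,0],"dr": [0,0,8.5],"fingers": 50},{"delta_pos": [0,0,0],"dr": [0,0,8.5],"fingers": 50},{"delta_pos": [0,0,0],"dr": [0,0,8.5],"fingers": 50}]}}

```text
clock: 4.25
tcp_pos: [0.4729, -0.2095, 0.2385]
tool_rot: [3.103, 0.451, 0.045]
contact_force: [0.4, -0.2, -0.7]
grip_width: 0.0499
```

```bash
cat >> h.py <<'E'
q=np.array([.57856,-.18773,.14521])
def W(L): 
    c,s=np.cos(q[2]),np.sin(q[2]);return np.array([q[0]+c*L[0]-s*L[1],q[1]+s*L[0]+c*L[1],L[2]])
def goto(L,yaw_deg=0):
    "tool delta (mm, rotvec deg) to put the TCP at slide point L, pointing down, tool x at yaw_deg from slide x"
    s=r.state();T=tool(s);y=q[2]+np.radians(yaw_deg);c,n=np.cos(y),np.sin(y)
    G=Ro.from_matrix(np.array([[c,n,0],[n,-c,0],[0,0,-1]]))
    print("delta",(T.inv().apply(W(L)-s["tcp_pos"])*1000).round(1),"dr",np.degrees((T.inv()*G).as_rotvec()).round(1),
      "clock",s["clock"],"F",np.round(s["contact_force"],1),"w",round(s["grip_width"],4),"j",np.round(s["joint_pos"],2),"tcp",np.round(s["tcp_pos"],4))
E
python3 -c "
from h import *
goto((-.115,0,.235))"
```

```text
delta [-6.4 -7.2  3.3] dr [ 0.4 -1.6  8.2] clock 4.25 F [ 0.4 -0.2 -0.7] w 0.0499 j [-0.64  0.35  1.7   0.02  1.08  0.63] tcp [ 0.4729 -0.2095  0.2385]
```

Call:
{"api": "carry_out", "payload": {"deltas": [{"delta_pos": [-6.4,-7.2,3],"dr": [0.4,-1.6,8.2],"fingers": 50},{"delta_pos": [0,0,35],"dr": [0,0,0],"fingers": 50},{"delta_pos": [0,0,35],"dr": [0,0,0],"fingers": 50},{"delta_pos": [0,0,0],"dr": [0,0,0],"fingers": 50}]}}

```text
clock: 4.65
tcp_pos: [0.4668, -0.2059, 0.1661]
tool_rot: [3.129, 0.217, 0.009]
contact_force: [-0.7, 0.1, 0.1]
grip_width: 0.0495
```

```bash
python3 -c "
from h import *
goto((-.115,0,.103))"
```

```text
delta [-2.1 -2.1 63.1] dr [ 0.3 -0.3 -0.4] clock 4.65 F [-0.7  0.1  0.1] w 0.0495 j [-0.63  0.45  1.78 -0.    0.91  0.8 ] tcp [ 0.4668 -0.2059  0.1661]
```

Call:
{"api": "carry_out", "payload": {"deltas": [{"delta_pos": [-2,-2,25],"dr": [0.3,-0.3,-0.4],"fingers": 50},{"delta_pos": [0,0,25],"dr": [0,0,0],"fingers": 50},{"delta_pos": [0,0,12],"dr": [0,0,0],"fingers": 50},{"delta_pos": [0,0,0],"dr": [0,0,0],"fingers": 50}]}}

```text
clock: 5.05
tcp_pos: [0.4683, -0.2069, 0.1069]
tool_rot: [3.128, 0.229, 0.009]
contact_force: [0.2, -0.9, -0.7]
grip_width: 0.0499
```

```bash
python3 -c "
from h import *
goto((-.115,0,.103))
im=eyes.snapshot('side');a=im[130:280,300:500];b=eyes.snapshot('top')[200:350,350:550]
cv2.imwrite('pics/g1.png',cv2.resize(np.hstack([a,b])[:,:,::-1],None,fx=2,fy=2))"
```

```text
delta [-3.1 -3.   3.8] dr [ 0.3 -0.3  0.1] clock 5.05 F [ 0.2 -0.9 -0.7] w 0.0499 j [-0.63  0.55  1.82 -0.    0.76  0.79] tcp [ 0.4683 -0.2069  0.1069]
```

View pics/g1.png

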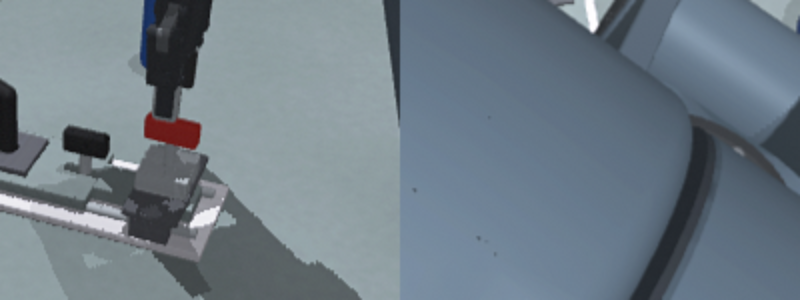

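Only one grey finger end is visible, at about (167,115) in the crop. I'll project where the fingertips should be and enlarge the view.

```bash
python3 -c "
from h import *
s=r.state();T=tool(s);im=eyes.snapshot('side').copy();p=eyes.camera_params('side')
a=cv2.resize(im[130:250,320:480],None,fx=5,fy=5,interpolation=cv2.INTER_CUBIC)
for y in(-.025,.025):
  for z in (.025,.006):
    u=proj(p,s['tcp_pos']+T.apply([0,y,z]))[0];print(y,z,u);cv2.circle(a,tuple(int(v) for v in (u-[320,130])*5),4,(0,255,0),-1)
cv2.imwrite('pics/g2.png',a[:,:,::-1])"
```

```text
-0.025 0.025 [379.97542618 206.63869844]
-0.025 0.006 [380.93071155 197.78655367]
0.025 0.025 [387.23918716 191.59555174]
0.025 0.006 [388.26164287 182.88980659]
```

View pics/g2.png

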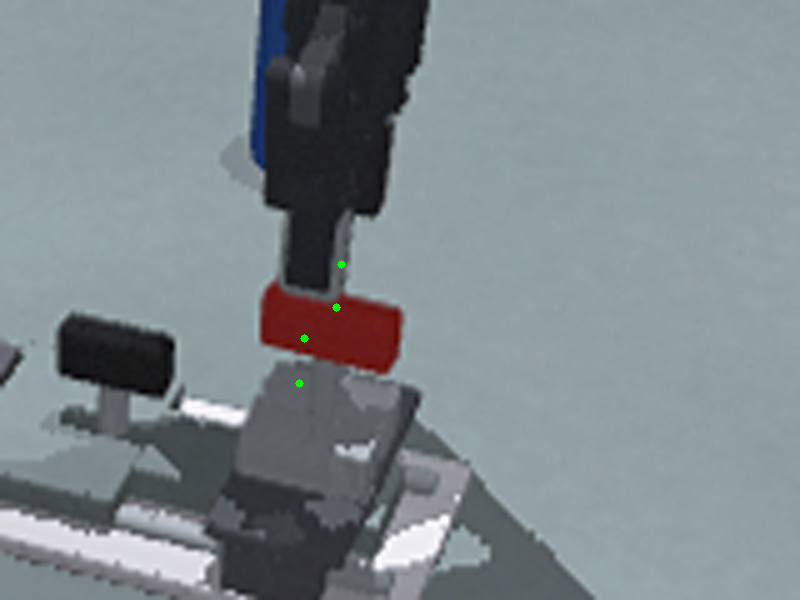

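The handle is not covered by the near fingertip, which seems higher than I expected. I'll centre, close and see at what opening the fingers stop, which is harmless either way.

Call:
{"api": "carry_out", "payload": {"deltas": [{"delta_pos": [-3,-3,1],"dr": [0.3,-0.3,0],"fingers": 50},{"delta_pos": [-1,-1,0],"dr": [0,0,0],"fingers": 50},{"delta_pos": [0,0,0],"dr": [0,0,0],"fingers": 25},{"delta_pos": [0,0,0],"dr": [0,0,0],"fingers": 25}]}}

```text
clock: 5.6
tcp_pos: [0.466, -0.205, 0.1106]
tool_rot: [3.126, 0.23, 0.012]
contact_force: [1.0, 0.4, -0.2]
grip_width: 0.0252
```

```bash
python3 -c "
from h import *
goto((-.115,0,.103))
s=r.state();T=tool(s);im=eyes.snapshot('side').copy();p=eyes.camera_params('side')
a=cv2.resize(im[80:230,300:460],None,fx=5,fy=4,interpolation=cv2.INTER_CUBIC)
for y in(-.0125,.0125):
  for z in (.025,.006,-.048):
    u=proj(p,s['tcp_pos']+T.apply([0,y,z]))[0];print(y,z,u);cv2.circle(a,tuple(int(v) for v in (u-[300,80])*[5,4]),4,(0,255,0),-1)
cv2.imwrite('pics/g3.png',a[:,:,::-1])"
```

```text
delta [-1.2 -0.8  7.5] dr [ 0.4 -0.4  0.1] clock 5.6 F [ 1.   0.4 -0.2] w 0.0252 j [-0.63  0.54  1.83 -0.    0.77  0.79] tcp [ 0.466  -0.205   0.1106]
-0.0125 0.025 [383.04650214 202.84110335]
-0.0125 0.006 [384.03840589 193.97186933]
-0.0125 -0.048 [387.03014939 167.22081295]
0.0125 0.025 [386.66693454 195.2884101 ]
0.0125 0.006 [387.6919367  186.49370966]
0.0125 -0.048 [390.77957638 160.00121314]
```

View pics/g3.png

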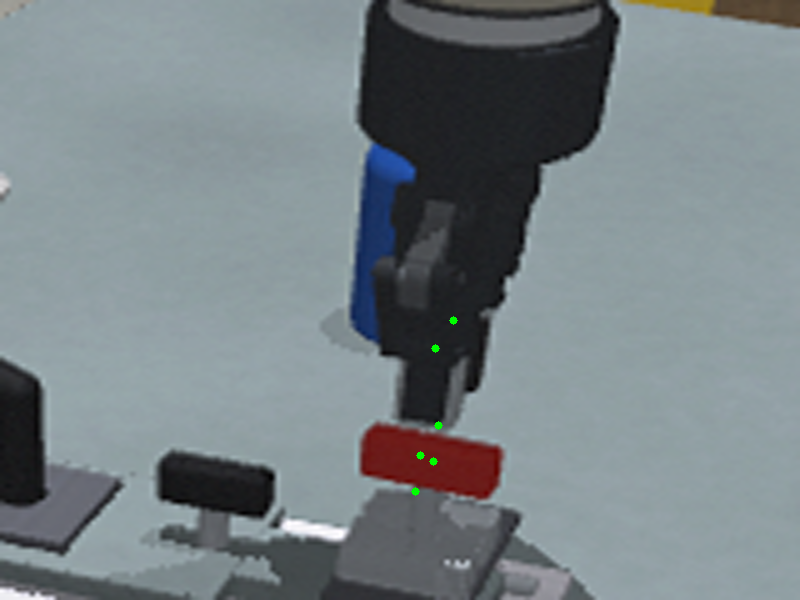

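The near fingertip is at about (384,186), some 17 px above the prediction. Closing further will decide it: a stop at 14 mm means the handle is between the pads.

Call:
{"api": "carry_out", "payload": {"deltas": [{"delta_pos": [-1,-1,0],"dr": [0,0,0],"fingers": 0},{"delta_pos": [0,0,0],"dr": [0,0,0],"fingers": 0},{"delta_pos": [0,0,0],"dr": [0,0,0],"fingers": 0}]}}

```text
clock: 5.95
tcp_pos: [0.4648, -0.2041, 0.1106]
tool_rot: [3.126, 0.23, 0.012]
contact_force: [0.5, 0.0, 0.2]
grip_width: -0.0
```

```bash
python3 -c "
from h import *
goto((-.115,0,.103))
s=r.state();T=tool(s);im=eyes.snapshot('side').copy();p=eyes.camera_params('side')
a=cv2.resize(im[80:230,300:460],None,fx=5,fy=4,interpolation=cv2.INTER_CUBIC)
for z in (.025,.006,-.048):
    u=proj(p,s['tcp_pos']+T.apply([0,0,z]))[0];print(z,u)
cv2.imwrite('pics/g4.png',a[:,:,::-1])"
```

```text
delta [-0.1  0.2  7.6] dr [ 0.4 -0.4  0.1] clock 5.95 F [0.5 0.  0.2] w -0.0 j [-0.63  0.54  1.83 -0.    0.76  0.79] tcp [ 0.4648 -0.2041  0.1106]
0.025 [385.29171915 199.43161448]
0.006 [386.30881516 190.5952865 ]
-0.048 [389.37482679 163.95838683]
```

View pics/g4.png

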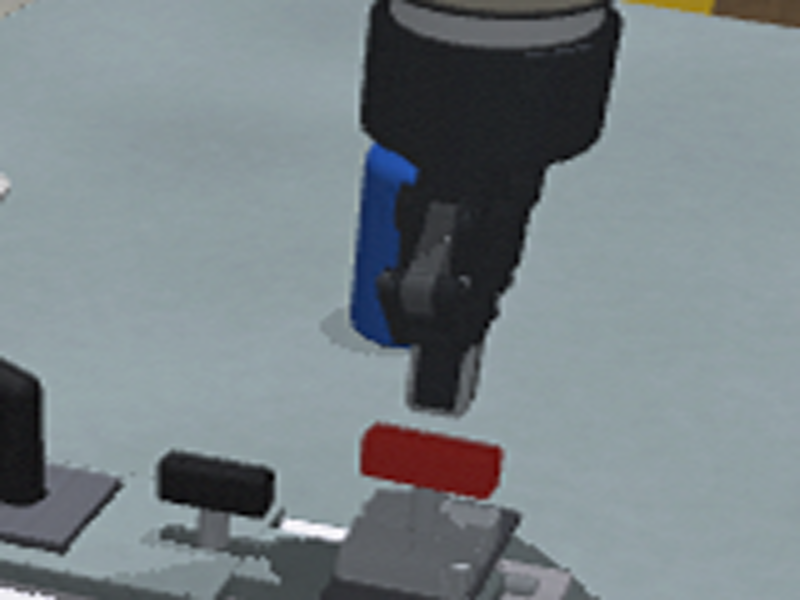

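The fingers closed fully, so the tips are above the handle, about 35 mm higher than the TCP reading implies (closed tip at (388,183), predicted (385,199)). I'll reopen, go down gently and watch whether the near finger hides the red handle. That tells a height offset from a sideways one.

Call:
{"api": "carry_out", "payload": {"deltas": [{"delta_pos": [0,0,0],"dr": [0,0,0],"fingers": 50},{"delta_pos": [0,0,0],"dr": [0,0,0],"fingers": 50},{"delta_pos": [0,0,10],"dr": [0.3,-0.3,0],"fingers": 50},{"delta_pos": [0,0,10],"dr": [0,0,0],"fingers": 50},{"delta_pos": [0,0,0],"dr": [0,0,0],"fingers": 50}]}}

```text
clock: 6.5
tcp_pos: [0.4649, -0.2042, 0.0888]
tool_rot: [3.132, 0.23, 0.002]
contact_force: [0.3, -1.3, -0.0]
grip_width: 0.0499
```

```bash
python3 -c "
from h import *
goto((-.115,0,.083))
im=eyes.snapshot('side').copy()
_,st,m=blob(im,'red',(365,175,410,210));print(st);print('\n'.join(''.join('#' if v else '.' for v in row) for row in m[180:210,368:404]))
cv2.imwrite('pics/g5.png',cv2.resize(im[80:230,300:460],None,fx=5,fy=4,interpolation=cv2.INTER_CUBIC)[:,:,::-1])"
```

```text
delta [-0.2  0.1  5.8] dr [ 0.1 -0.1  0.1] clock 6.5 F [ 0.3 -1.3 -0. ] w 0.0499 j [-0.63  0.58  1.84 -0.    0.72  0.79] tcp [ 0.4649 -0.2042  0.0888]
[387 190  13  15 133]
....................................
....................................
....................................
....................................
....................................
....................................
....................................
....................................
....................................
....................................
......................###...........
......................#######.......
......................##########....
......................##########....
......................##########....
......................##########....
......................##########....
......................##########....
.....................###########....
.....................###########....
....................###########.....
...................############.....
...................############.....
.........................#####......
............................#.......
....................................
....................................
....................................
....................................
....................................
```

The near finger now hides the handle's middle, so the offset is along the height. I'll go down about 18 mm more and look.

Call:
{"api": "carry_out", "payload": {"deltas": [{"delta_pos": [0,0,9],"dr": [0,0,0],"fingers": 50},{"delta_pos": [0,0,8],"dr": [0,0,0],"fingers": 50},{"delta_pos": [0,0,0],"dr": [0,0,0],"fingers": 50}]}}

```text
clock: 6.85
tcp_pos: [0.4652, -0.2044, 0.0705]
tool_rot: [3.131, 0.23, 0.003]
contact_force: [-0.2, -0.1, 0.3]
grip_width: 0.0502
```

```bash
python3 -c "
from h import *
goto((-.115,0,.068))
im=eyes.snapshot('side').copy()
cv2.imwrite('pics/g6.png',cv2.resize(im[110:260,300:460],None,fx=5,fy=4,interpolation=cv2.INTER_CUBIC)[:,:,::-1])"
```

```text
delta [-0.4 -0.1  2.5] dr [ 0.1 -0.1  0.1] clock 6.85 F [-0.2 -0.1  0.3] w 0.0502 j [-0.63  0.61  1.85 -0.    0.68  0.79] tcp [ 0.4652 -0.2044  0.0705]
```

View pics/g6.png

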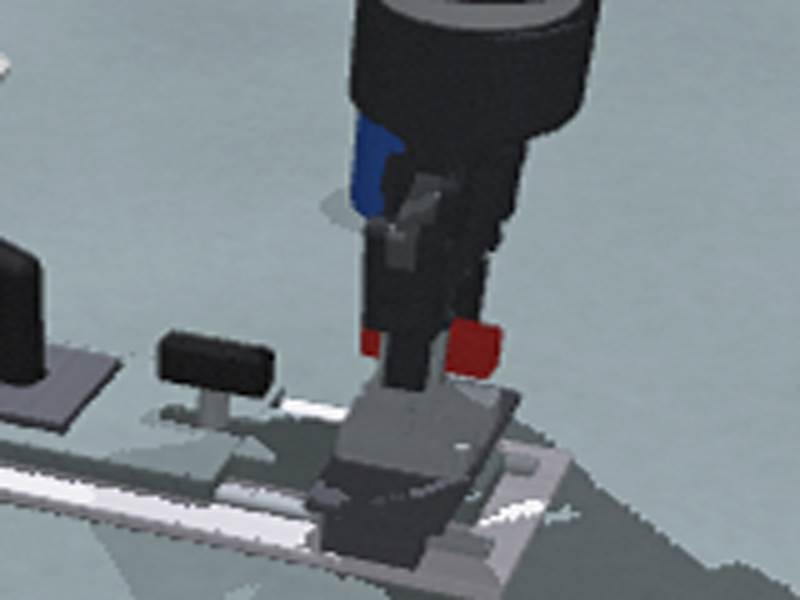

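The near finger now stands in front of the handle, tip at about (383,207), which is about 81 mm above the table: the right depth. Closing.

Call:
{"api": "carry_out", "payload": {"deltas": [{"delta_pos": [0,0,0],"dr": [0,0,0],"fingers": 8},{"delta_pos": [0,0,0],"dr": [0,0,0],"fingers": 8},{"delta_pos": [0,0,0],"dr": [0,0,0],"fingers": 8},{"delta_pos": [0,0,0],"dr": [0,0,0],"fingers": 8}]}}

```text
clock: 7.3
tcp_pos: [0.4646, -0.203, 0.0712]
tool_rot: [-3.133, -0.229, -0.002]
contact_force: [1.1, -0.5, -4.9]
grip_width: 0.0131
```

Call:
{"api": "carry_out", "payload": {"deltas": [{"delta_pos": [0,0,-9],"dr": [0,0,0],"fingers": 8},{"delta_pos": [0,0,-9],"dr": [0,0,0],"fingers": 8},{"delta_pos": [0,0,-8],"dr": [0,0,0],"fingers": 8}]}}

```text
clock: 7.6
tcp_pos: [0.4646, -0.203, 0.0967]
tool_rot: [-3.132, -0.229, -0.0]
contact_force: [1.4, -0.4, -11.2]
grip_width: 0.0129
```

```bash
python3 -c "
from h import *
goto((-.115,0,.097))"
```

```text
delta [-0.   1.4 -0.3] dr [-0.1 -0.   0. ] clock 7.6 F [  1.4  -0.4 -11.2] w 0.0129 j [-0.63  0.56  1.84  0.    0.74  0.79] tcp [ 0.4646 -0.203   0.0967]
```

Call:
{"api": "carry_out", "payload": {"deltas": [{"delta_pos": [0,0,0],"dr": [0,0,-8],"fingers": 8},{"delta_pos": [0,0,0],"dr": [0,0,-8],"fingers": 8},{"delta_pos": [0,0,0],"dr": [0,0,-8],"fingers": 8},{"delta_pos": [0,0,0],"dr": [0,0,-8],"fingers": 8}]}}

```text
clock: 8.0
tcp_pos: [0.4647, -0.2031, 0.0983]
tool_rot: [2.937, 1.114, 0.002]
contact_force: [1.8, 0.9, -11.2]
grip_width: 0.013
```

```bash
python3 -c "
from h import *
goto((-.115,.0013,.097),55)"
```

```text
delta [-0.1 -0.   1.3] dr [  0.1  -0.1 -21.8] clock 8.0 F [  1.8   0.9 -11.2] w 0.013 j [-0.63  0.56  1.84  0.    0.75  0.21] tcp [ 0.4647 -0.2031  0.0983]
```

Call:
{"api": "carry_out", "payload": {"deltas": [{"delta_pos": [0,0,1],"dr": [0,0,-8],"fingers": 8},{"delta_pos": [0,0,0],"dr": [0,0,-8],"fingers": 8},{"delta_pos": [0,0,0],"dr": [0,0,-6],"fingers": 8},{"delta_pos": [0,0,5],"dr": [0,0,0],"fingers": 8},{"delta_pos": [0,0,4],"dr": [0,0,0],"fingers": 8}]}}

```text
clock: 8.5
tcp_pos: [0.4648, -0.2031, 0.0887]
tool_rot: [2.659, 1.672, 0.004]
contact_force: [2.1, 0.3, -9.0]
grip_width: 0.0124
```

```bash
python3 -c "
from h import *
goto((-.115,.0013,.0852),55)"
```

```text
delta [-0.1 -0.2  3.5] dr [ 0.1 -0.1  1. ] clock 8.5 F [ 2.1  0.3 -9. ] w 0.0124 j [-0.63  0.58  1.84  0.    0.72 -0.19] tcp [ 0.4648 -0.2031  0.0887]
```

Call:
{"api": "carry_out", "payload": {"deltas": [{"delta_pos": [0,0,3],"dr": [0,0,0],"fingers": 8},{"delta_pos": [0,0,0],"dr": [0,0,0],"fingers": 50},{"delta_pos": [0,0,0],"dr": [0,0,0],"fingers": 50},{"delta_pos": [0,0,0],"dr": [0,0,0],"fingers": 50},{"delta_pos": [0,0,0],"dr": [0,0,0],"fingers": 50}]}}

```text
clock: 9.0
tcp_pos: [0.4656, -0.2041, 0.0878]
tool_rot: [2.66, 1.665, 0.004]
contact_force: [0.1, 0.5, 0.3]
grip_width: 0.0499
```

Call:
{"api": "carry_out", "payload": {"deltas": [{"delta_pos": [0,0,-20],"dr": [0,0,0],"fingers": 50},{"delta_pos": [0,0,-25],"dr": [0,0,0],"fingers": 50},{"delta_pos": [0,0,-25],"dr": [0,0,0],"fingers": 50},{"delta_pos": [0,0,0],"dr": [0,0,0],"fingers": 50}]}}

```text
clock: 9.4
tcp_pos: [0.4652, -0.2043, 0.1612]
tool_rot: [2.66, 1.664, 0.004]
contact_force: [0.6, -0.6, 0.1]
grip_width: 0.0501
```

```bash
python3 -c "
from h import *
goto((-.035,.0,.16),0)
im=eyes.snapshot('side').copy();c,st,m=blob(im,'red',(360,165,415,215));print(c,st)
p=eyes.camera_params('side')
for z in(.096,.11):print(z,proj(p,[.4648,-.2035,z]))
cv2.imwrite('pics/g7.png',cv2.resize(im[110:260,300:460],None,fx=5,fy=4,interpolation=cv2.INTER_CUBIC)[:,:,::-1])"
```

```text
delta [44.7 65.7  1.6] dr [ 0.3 -0.1 55.7] clock 9.4 F [ 0.6 -0.6  0.1] w 0.0501 j [-0.63  0.45  1.79  0.    0.9  -0.18] tcp [ 0.4652 -0.2043  0.1612]
[386.23701299 188.42207792] [374 179  25  20 308]
0.096 [[385.74796869 194.83536273]]
0.11 [[386.46724446 188.19819425]]
```

View pics/g7.png

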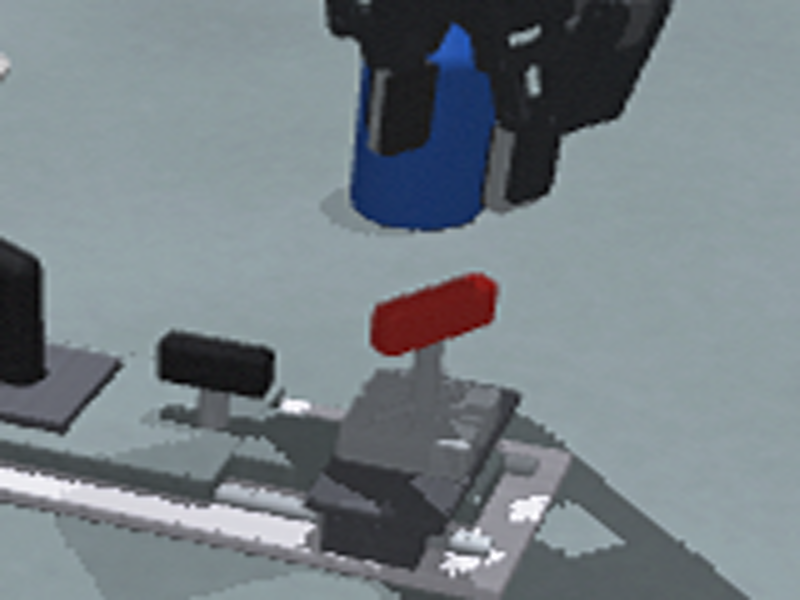

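The handle is parked: turned, with its centroid at row 188.4 (188.2 is predicted for z = 110 mm), and it has been let go. The pins look right at (386,188). Now I turn back and move to the grip.

Call:
{"api": "carry_out", "payload": {"deltas": [{"delta_pos": [0,0,0],"dr": [0,0,8],"fingers": 50},{"delta_pos": [0,0,0],"dr": [0,0,8],"fingers": 50},{"delta_pos": [0,0,0],"dr": [0,0,8],"fingers": 50},{"delta_pos": [0,0,0],"dr": [0,0,8],"fingers": 50},{"delta_pos": [0,0,0],"dr": [0,0,8],"fingers": 50}]}}

```text
clock: 9.95
tcp_pos: [0.4613, -0.2016, 0.1561]
tool_rot: [-3.077, -0.611, 0.005]
contact_force: [0.8, -0.7, 0.1]
grip_width: 0.0498
```

Call:
{"api": "carry_out", "payload": {"deltas": [{"delta_pos": [0,0,0],"dr": [0,0,8],"fingers": 50},{"delta_pos": [0,0,0],"dr": [0,0,7],"fingers": 50},{"delta_pos": [40,0,0],"dr": [0,0,0],"fingers": 50},{"delta_pos": [38,0,0],"dr": [0,0,0],"fingers": 50},{"delta_pos": [0,0,0],"dr": [0,0,0],"fingers": 50}]}}

```text
clock: 10.45
tcp_pos: [0.5356, -0.1899, 0.1491]
tool_rot: [-3.125, -0.177, 0.023]
contact_force: [-0.7, 0.0, -0.1]
grip_width: 0.0502
```

```bash
python3 -c "
from h import *
goto((-.035,.0007,.039),0)"
```

```text
delta [  9.5   4.5 109.9] dr [-0.7  0.8 -1.8] clock 10.45 F [-0.7  0.  -0.1] w 0.0502 j [-0.54  0.55  1.63  0.    0.98  0.92] tcp [ 0.5356 -0.1899  0.1491]
```

Call:
{"api": "carry_out", "payload": {"deltas": [{"delta_pos": [9,4,0],"dr": [-0.7,0.8,-1.8],"fingers": 50},{"delta_pos": [0,0,35],"dr": [0,0,0],"fingers": 50},{"delta_pos": [0,0,25],"dr": [0,0,0],"fingers": 50},{"delta_pos": [0,0,0],"dr": [0,0,0],"fingers": 50}]}}

```text
clock: 10.85
tcp_pos: [0.5436, -0.1925, 0.0852]
tool_rot: [-3.132, -0.237, 0.002]
contact_force: [0.0, 0.5, 0.6]
grip_width: 0.0502
```

```bash
python3 -c "
from h import *
goto((-.035,.0007,.039),0)"
```

```text
delta [ 0.4 -0.3 46.2] dr [-0.   0.1  0.3] clock 10.85 F [0.  0.5 0.6] w 0.0502 j [-0.53  0.65  1.67 -0.    0.83  0.89] tcp [ 0.5436 -0.1925  0.0852]
```

Call:
{"api": "carry_out", "payload": {"deltas": [{"delta_pos": [0,0,20],"dr": [0,0,0],"fingers": 50},{"delta_pos": [0,0,14],"dr": [0,0,0],"fingers": 50},{"delta_pos": [0,0,8],"dr": [0,0,0],"fingers": 50},{"delta_pos": [0,0,0],"dr": [0,0,0],"fingers": 50}]}}

```text
clock: 11.25
tcp_pos: [0.5425, -0.1934, 0.0431]
tool_rot: [3.132, 0.238, -0.001]
contact_force: [-0.2, 0.6, -0.4]
grip_width: 0.0498
```

```bash
python3 -c "
from h import *
goto((-.035,.0007,.039),0)
im=eyes.snapshot('side').copy()
cv2.imwrite('pics/g8.png',cv2.resize(im[110:260,260:420],None,fx=5,fy=4,interpolation=cv2.INTER_CUBIC)[:,:,::-1])"
```

```text
delta [ 1.5 -1.1  4.1] dr [0.  0.  0.4] clock 11.25 F [-0.2  0.6 -0.4] w 0.0498 j [-0.54  0.71  1.69 -0.    0.74  0.88] tcp [ 0.5425 -0.1934  0.0431]
```

View pics/g8.png

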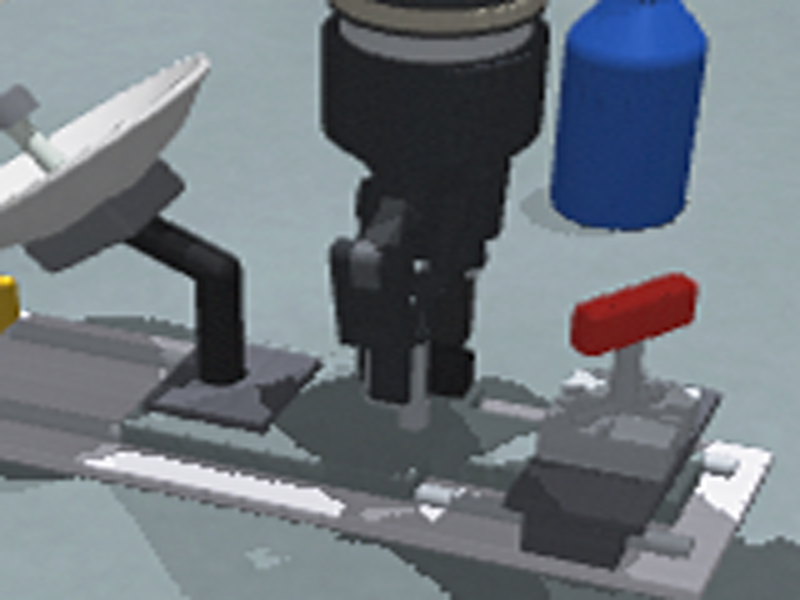

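The near finger, tip at about (338,210), stands in front of the black grip. The pin is still parked. I go 3 mm lower and close.

Call:
{"api": "carry_out", "payload": {"deltas": [{"delta_pos": [1,-1,3],"dr": [0,0,0],"fingers": 50},{"delta_pos": [0,0,0],"dr": [0,0,0],"fingers": 8},{"delta_pos": [0,0,0],"dr": [0,0,0],"fingers": 8},{"delta_pos": [0,0,0],"dr": [0,0,0],"fingers": 8},{"delta_pos": [0,0,0],"dr": [0,0,0],"fingers": 8}]}}

```text
clock: 11.8
tcp_pos: [0.5455, -0.1931, 0.0432]
tool_rot: [3.13, 0.232, 0.008]
contact_force: [0.3, -0.8, -4.2]
grip_width: 0.0128
```

Call:
{"api": "carry_out", "payload": {"deltas": [{"delta_pos": [10,0,0],"dr": [0,0,0],"fingers": 8},{"delta_pos": [12,0,0],"dr": [0,0,0],"fingers": 8},{"delta_pos": [12,0,0],"dr": [0,0,0],"fingers": 8}]}}

```text
clock: 12.1
tcp_pos: [0.5764, -0.1892, 0.0431]
tool_rot: [3.132, 0.226, -0.003]
contact_force: [-3.7, -2.2, 0.9]
grip_width: 0.0125
```

```bash
python3 -c "
from h import *
goto((.055,.0013,.043),0)"
```

```text
delta [57.4 -2.5 -0. ] dr [ 0.1  0.1 -0.1] clock 12.1 F [-3.7 -2.2  0.9] w 0.0125 j [-0.5   0.74  1.6  -0.    0.8   0.93] tcp [ 0.5764 -0.1892  0.0431]
```

Call:
{"api": "carry_out", "payload": {"deltas": [{"delta_pos": [12,-1,0],"dr": [0,0,0],"fingers": 8},{"delta_pos": [12,-1,0],"dr": [0,0,0],"fingers": 8},{"delta_pos": [12,-0.5,0],"dr": [0,0,0],"fingers": 8},{"delta_pos": [12,0,0],"dr": [0,0,0],"fingers": 8}]}}

```text
clock: 12.5
tcp_pos: [0.6279, -0.1831, 0.0432]
tool_rot: [3.126, 0.226, -0.003]
contact_force: [-3.3, -3.1, 0.7]
grip_width: 0.0127
```

```bash
python3 -c "
from h import *
goto((.055,.0013,.043),0)"
```

```text
delta [ 5.5 -3.8  0.1] dr [ 0.4  0.1 -0. ] clock 12.5 F [-3.3 -3.1  0.7] w 0.0127 j [-0.45  0.78  1.48 -0.01  0.88  0.98] tcp [ 0.6279 -0.1831  0.0432]
```

Call:
{"api": "carry_out", "payload": {"deltas": [{"delta_pos": [4,0,0],"dr": [0,0,0],"fingers": 8},{"delta_pos": [4,0,0],"dr": [0,0,0],"fingers": 8}]}}

```text
clock: 12.7
tcp_pos: [0.6346, -0.1822, 0.0431]
tool_rot: [3.125, 0.23, -0.015]
contact_force: [-17.9, -8.5, 10.2]
grip_width: 0.0127
```

At the stop: the force has risen to 18 N after about 90 mm of travel. Letting go.

Call:
{"api": "carry_out", "payload": {"deltas": [{"delta_pos": [-1,0,0],"dr": [0,0,0],"fingers": 8},{"delta_pos": [0,0,0],"dr": [0,0,0],"fingers": 50},{"delta_pos": [0,0,0],"dr": [0,0,0],"fingers": 50},{"delta_pos": [0,0,0],"dr": [0,0,0],"fingers": 50},{"delta_pos": [0,0,0],"dr": [0,0,0],"fingers": 50}]}}

```text
clock: 13.2
tcp_pos: [0.636, -0.1807, 0.0434]
tool_rot: [3.124, 0.238, -0.009]
contact_force: [0.3, 0.4, -0.7]
grip_width: 0.0499
```

Call:
{"api": "carry_out", "payload": {"deltas": [{"delta_pos": [0,0,-15],"dr": [0,0,0],"fingers": 50},{"delta_pos": [0,0,-25],"dr": [0,0,0],"fingers": 50},{"delta_pos": [0,0,-30],"dr": [0,0,0],"fingers": 50},{"delta_pos": [0,0,-30],"dr": [0,0,0],"fingers": 50},{"delta_pos": [0,0,0],"dr": [0,0,0],"fingers": 50}]}}

```text
clock: 13.7
tcp_pos: [0.6371, -0.1791, 0.1502]
tool_rot: [3.124, 0.241, -0.009]
contact_force: [1.0, -0.1, 0.9]
grip_width: 0.0501
```

```bash
python3 -c "
from h import *
goto((.055,.0,.13),0)
im=eyes.snapshot('side').copy();p=eyes.camera_params('side')
print('red',blob(im,'red',(360,165,415,215))[:2],proj(p,[.4648,-.2035,.11]))
print('grip',blob(im,'k',(270,170,325,203))[:2],[proj(p,W((x,0,.062))) for x in(.043,.055)])
print('panel',[d['bbox'] for d in eyes.recognise('side','panel_knob')][:1])
cv2.imwrite('pics/g9.png',cv2.resize(im[100:250,230:430],None,fx=4,fy=4,interpolation=cv2.INTER_CUBIC)[:,:,::-1])"
```

```text
delta [-4.  -0.1 20.2] dr [0.5 0.4 0.5] clock 13.7 F [ 1.  -0.1  0.9] w 0.0501 j [-0.44  0.65  1.39 -0.01  1.09  0.98] tcp [ 0.6371 -0.1791  0.1502]
red (array([386.1993865 , 188.06748466]), array([374, 178,  25,  21, 326], dtype=int32)) [[386.46724446 188.19819425]]
grip (array([298.73359073, 190.91119691]), array([288, 184,  23,  15, 259], dtype=int32)) [array([[304.14174126, 192.73990946]]), array([[298.37399648, 191.4886217 ]])]
panel [[280.9, 350.4, 33.6, 28.9]]
```

View pics/g9.png

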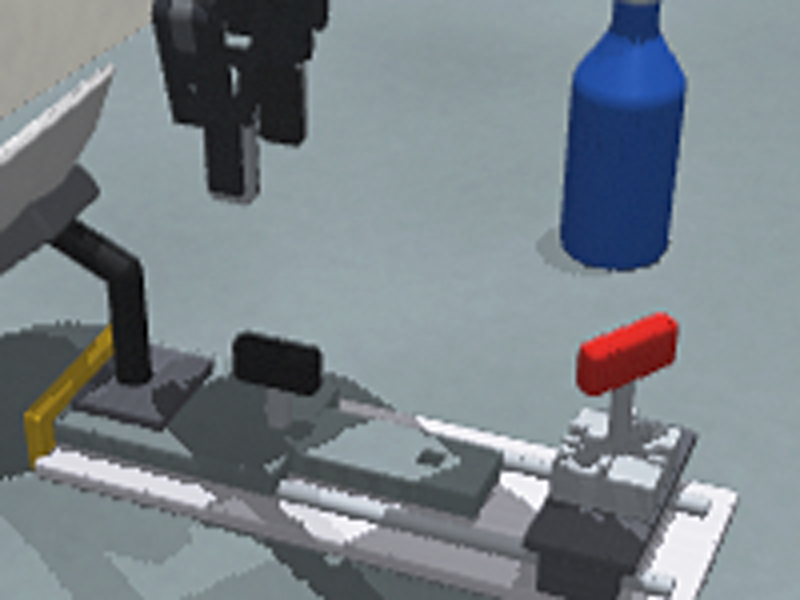

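The carriage is at the yellow stop: grip centroid (298.7,190.9), predicted (298.4,191.5) for x = +55 mm. The pin is parked at (386,188), the gripper is clear and the panel knob has not moved.

```bash
python3 -c "
from cell import sign_off
print(sign_off())"
```

```text
the job is handed in; nothing more can be done
None
```

The job is handed in at about 14 s of the 42 s allowed. I pulled the dish slide's pin up about 27 mm, turned it 55° and lowered it into its notch. I let it go before touching the carriage. Then I ran the carriage about 90 mm to the yellow stop, where the force rose to 18 N, let go and raised the arm clear.

Last checks, from the side camera:
- **Pin:** the handle is turned, at row 188.1. For a handle at 110 mm the calibration predicts 188.2.
- **Carriage:** the grip is at column 298.7. For x = +55 mm the calibration predicts 298.4.
- **Gripper:** it is open and clear, and the contact force reads about 1 N, which is the sensor's noise.
- **Other slide:** the panel knob was found at the same place as at the start, within about 1 px.

Two readings disagreed:
- **Fingertip height:** the fingertips stood about 35 mm higher than the measured TCP and the stated 25 mm tip distance imply. I found this when the first close missed the handle, without touching anything. I set the grasp heights from the camera instead, and confirmed them by the fingers stopping at about 13 mm on the 14 mm handles.
- **Slide direction:** the carriage ran about 1° off the yaw I had fitted, which did no harm.

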